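# Tip out the dowel tote and stow it in the row

### The job

Empty the small handled wooden tote into the plywood crate: hold it over the crate, tip it to 50 degrees over its low sill and keep it there a moment until both dowels have rolled out, then bring it level again. Set the tote down gently and level in the gap between the two boxes on the low shelf, in line with them and pushed home against the shelf's back rail, and let go of it. Leave the boxes, tools, glue and carving where they are.

Things in the scene. Friction and masses are not known exactly. Their poses are not given: they have to be found in the camera images.
- tote: Open wooden tote, 130 mm long (x), 90 wide (y), 0.3 kg, holding two dowels. Origin: centre of its underside; z up. Floor 8 mm thick; back wall (-y) and end walls (+-x) 50 mm high; the +y side is open but for a low sill. Two uprights at the ends (34 mm wide, tops at 115 mm) carry a dark grip board along x. Tipped +y side down past about 43 degrees, the dowels roll out over the sill.
- tote_grip (a point): Centre of the tote's grip board, 95 mm above the middle of its underside; axes as the tote's. Flat board along x: 114 mm free length, 12 mm thick, 34 mm wide. It is canted: its faces lean 30 degrees from vertical, upper edge towards the back wall (-y), so a tool leaning 30 degrees (gripper body towards -y) takes it flush.
- tote_sill (a point): Middle of the top outer edge of the tote's sill, on its open +y side: 45 mm from the middle and 12 mm above the underside (the sill stands 4 mm above the inner floor, which is 80 mm wide).
- dowel1_c (a point): Centre of a plain wooden dowel, 30 mm diameter, 90 mm long (its x), 45 g, lying along the tote's x on the tote's floor; free to roll.
- dowel2_c (a point): Centre of the second dowel, the same as the first.
- crate: Open plywood crate fixed to the bench, 160 (its x) by 190 (its y) by 60 mm high, walls and floor 8 mm. Origin: centre of its underside; z up.
- shelf: Low dark wooden shelf fixed to the bench: a board 160 (its x) by 360 mm (its y), its top 20 mm above the bench. Origin: on the bench under the board; the back rail stands on it with its near face at x = +70 mm.
- rail: Back rail of the shelf: a fixed strip 360 mm long (its y), 14 mm thick, standing 45 mm above the shelf board along its far (+x) edge. Origin: lower edge of its near face, at mid length; axes as the shelf's.
- slot (a point): Where the middle of the tote's underside belongs: on the shelf board (20 mm above the bench), midway between the two boxes, 65 mm in front of the rail's face, so that one end of the tote touches the rail. Axes as the shelf's; the tote's length lies along x (either end to the rail).
- box_l: Open wooden box of dowels, 130 (x) by 90 (y) by 50 mm high, 0.6 kg, on the shelf against the rail, its middle 100 mm to the +y side of the slot (10 mm free on each side of a centred tote). Origin: centre of its underside.
- box_r: The same box on the -y side of the slot, its middle 100 mm from it.
- chisel_a: Loose carving chisel lying along its x, 210 mm long, wooden handle 24 mm thick, origin on the bench near its middle. A bystander.
- chisel_b: Second, narrower chisel, the same length. A bystander.
- mallet: Wooden mallet lying on the bench, head 70 by 120 by 75 mm centred 120 mm along its x, handle 28 mm wide back to 110 mm along -x. A bystander.
- glue: Glue jar, 64 mm diameter, 110 mm high; origin at its foot. A bystander.
- rosette: Round carved wooden rosette, 100 mm diameter, 32 mm high; origin at its underside. A bystander.
Things that resemble listed ones, but are neither listed nor needed, are in the scene too. What is shaped like the tote but green is not meant.

How it is judged:
By the outcome, as a careful person would: the job done as asked, in the order asked, and still so for the second after the job is handed in, with the robot touching nothing.
It also fails if it takes over 61 s, if anything falls off the work surface, if the arm or the gripper's body presses on something with over 40 N, if the wrist force passes 120 N, or if a joint passes its speed limit or range.

### The arm

A 6-joint arm with a two-finger parallel gripper is mounted at the origin on the work surface. World frame = base frame: x ahead of the robot, y to its left, z up, the work surface at z = 0. Lengths are in mm, angles in rad, forces in N, time in s.
With the tool pointing down it reaches from about 350 to 975 mm from the base axis. Payload 7.1 kg.
Tool frame: the origin (TCP) lies midway between the tips of the shut fingers; the grasp point (between the pads) lies ctrl.grip_point_offset behind it (ctrl.grip_point_offset is the distance from the TCP to the grasp point, in mm); z points along the fingers, y is the line along which they close (so a half turn about z gives the same grasp; the last joint's range is limited). The gripper opens to 88 mm and grips with 3 to 60 N. Pads are 20 mm wide; open, the fingers measure 115 mm over their backs; the gripper's body (75 mm by 178 mm) begins 61 mm behind the grasp point.
Start: joints at [-1.329, 0.423, 1.63, -0, 1.089, -0.019], TCP at [161.177, -603.843, 222.675] pointing down, gripper open.
Joint ranges: [-3, 3], [-0.9, 2.11], [0.09, 2.58], [-1.31, 4.45], [0.11, 2.69], [-2.54, 2.54]. Speed limits (rad/s): [2.39, 2.39, 3.01, 3.14, 3.14, 3.14].

### API

Orientations are given as a rotation vector (axis times angle).
In Python, from workcell import ctrl, get_image, close_job, finder gives the robot as it stands.
- The arm moves only by the tool servo_tool, never from a script. Its argument "deltas" is a list of rows, each a list of 2 entries, a list of its own where there are three numbers: the shift along the tool's x, y, z in mm, then the turn, a rotation vector about the tool's x, y, z in rad. A call has 1 to 5 rows; each row is the pose to reach, as a shift and turn from the pose commanded when the call began, along the tool's axes at that moment; what a row does not reach only later rows make up. A row lasts 1/12 s, in which the tool goes at most 41.7 mm and 7.16 degrees, less where a joint would pass 70% of its speed; a pose out of reach is approached as far as the arm can. A call with a gripper value outside its range is refused whole. "grip" is the closure, from -1 (fully open) to 1 (shut), so that 0 is half open, set as the call begins (left out, the last holds). The fingers move at their own pace and stop on an object; the grip force is fixed at half the most. Time passes only in rows, so rows that repeat a pose let the fingers close. It gives the time, the measured TCP pose, the force, the opening and the grip force at its end, in the units of the state.
- ctrl.get_obs(): the state, without advancing time (a new reading comes with each control period).
- get_image(name): name is "side" or "top" or "wrist"; returns a dict with "frame" (420x560x3 uint8, blue, green, red), "depth" (420x560 float32, mm along the optical axis (not along the pixel's ray), 0 where there is no reading), "K" (3x3 intrinsics, pixels), "pose" (4x4, takes a point from camera to world coordinates). Camera axes: x right, y down, z forward; pixel columns grow to the right and rows downward; lengths in mm; the calibration is good to about 2 mm. The wrist camera is an equidistant fisheye: a pixel r from the principal point sees the ray r / f radians off the axis. A picture is of the moment at which its call begins.
- close_job(): hands the job in; it is judged then, once.
Trained networks look in a picture, given as the dict that the camera call returned (one of the last four; its "shot" number tells which), for a name from the list of things; names that differ only in an ending like _2 or _b are one class to them, and where a whole thing is asked for, a point or a joint stands for the part that bears it (a point fixed in the world has none). Each returns a list of dicts, best first, with "score" (0 to 1); they miss things now and then, are a little off and sometimes report something else, mostly with a low value. They report only what shows in the picture. A call takes as long as a camera call. They do not tell look-alikes from the thing itself.
- finder.search_frame(query, picture): "rect" ([centre column, centre row, width, height] as shares, 0 to 1, of the picture: columns of its width, rows of its height, round what is visible of it).
- finder.silhouettes(query, picture): "mask" (420x560 bool, what is visible of it) and "rect" ([centre column, centre row, width, height] as shares, 0 to 1, of the picture: columns of its width, rows of its height, round what is visible of it).
The state is a dict: "t": time; "qpos": joint angles; "qvel": joint speeds; "joint_torque": joint torques, N m; "ee_pos": TCP position; "orientation": TCP orientation; "ft_force": force on the tool from outside, world axes, zero at the start; "moment": the same for the moment, N m; "width": finger opening in mm; "grasp_force": force on a finger pad.
Only numpy, scipy, OpenCV 4.12 (cv2) and the standard library are available. Lean on these libraries where they do the work, as an engineer would, in place of code of your own. Each camera call takes 0.05 s, during which the arm holds its last target. There are 200 camera calls.

## Working session

There is one attempt and no reset: what is moved stays moved. The work goes in short steps, Python scripts to look and compute and a tool call to move; the robot and the scene stay as the last step left them, time stands still between calls to the robot, and variables do not carry over. Pictures are saved under pics/ and viewed, at most 10 in all, crops included, and the job is handed in when it is done.

Besides the shell and the picture viewer there is one more tool, called as name(argument=value, ...), one argument or row to a line, values as JSON. servo_tool: Moves the arm, as the interface text tells. Its arguments: {"type":"object","properties":{"deltas":{"type":"array","items":{"type":"array"}},"grip":{"type":"number"}},"required":["deltas"]}

```bash
ls; mkdir -p pics; cat > h.py <<'E'
import numpy as np, cv2
from scipy.spatial.transform import Rotation as R
from workcell import ctrl, get_image, close_job, finder
def cloud(p):
    K,P,d=p["K"],np.array(p["pose"]),p["depth"]
    v,u=np.mgrid[0:d.shape[0],0:d.shape[1]]
    c=np.stack([(u-K[0][2])/K[0][0]*d,(v-K[1][2])/K[1][1]*d,d],-1)
    w=c@P[:3,:3].T+P[:3,3]; w[d==0]=np.nan
    return w
E
python3 - <<'E'
from h import *
o=ctrl.get_obs(); print({k:np.round(v,3) for k,v in o.items()}, ctrl.grip_point_offset)
for n in ["top","side"]:
    p=get_image(n); cv2.imwrite(f"pics/{n}.png",p["frame"]); w=cloud(p); np.save(f"{n}.npy",w)
    print(n,np.round(p["pose"],2).tolist())
    for q in ["tote","crate","shelf","box_l","rail","tote_grip"]:
        for r in finder.silhouettes(q,p)[:4]:
            x=w[r["mask"]]; c=np.array(r["rect"])*[560,420,560,420]
            col=p["frame"][r["mask"]].mean(0)
            print(q,round(r["score"],2),np.round(c),np.round(np.nanmedian(x,0)),np.round(np.nanpercentile(x,[2,98],0)).tolist(),np.round(col))
E
```

```text
pics
{'t': np.float64(0.0), 'qpos': array([-1.329,  0.424,  1.631,  0.   ,  1.089, -0.019]), 'qvel': array([-0.001, -0.001,  0.001, -0.001, -0.001, -0.001]), 'joint_torque': array([ 0.0000e+00, -5.4462e+01, -2.7367e+01,  6.4000e-02,  2.3000e-02,
       -0.0000e+00]), 'ee_pos': array([ 161.066, -603.316,  221.903]), 'orientation': array([-3.113, -0.408,  0.   ]), 'ft_force': array([ 0.167,  0.87 , -0.286]), 'moment': array([ 0.04 ,  0.017, -0.026]), 'grasp_force': np.float64(0.0), 'width': np.float64(88.002)} 18.700000000000003
top [[-0.02, -1.0, 0.08, 390.27], [-1.0, 0.02, 0.01, 67.93], [-0.01, -0.08, -1.0, 1170.27], [0.0, 0.0, 0.0, 1.0]]
tote 0.83 [421. 243.  63.  39.] [ 388. -269.   51.] [[344.0, -336.0, 2.0], [432.0, -206.0, 116.0]] [ 62.  92. 134.]
tote 0.64 [414. 305.  63.  65.] [ 237. -255.   14.] [[173.0, -324.0, 1.0], [298.0, -194.0, 115.0]] [ 74. 135.  72.]
crate 0.69 [225. 241.  76.  64.] [403. 241.   9.] [[326.0, 142.0, 3.0], [481.0, 326.0, 62.0]] [171. 214. 231.]
crate 0.38 [459. 163.  40.  36.] [ 595. -369.  102.] [[570.0, -407.0, 11.0], [625.0, -351.0, 113.0]] [208. 212
[... 1479 characters left out ...]
 84. 114.]
shelf 0.89 [342. 243.  93.  75.] [ 627. -101.   19.] [[576.0, -184.0, 3.0], [739.0, 140.0, 23.0]] [41. 58. 85.]
box_l 0.97 [354. 246.  59.  44.] [ 668. -106.   49.] [[605.0, -149.0, 22.0], [734.0, -55.0, 71.0]] [ 65.  92. 123.]
box_l 0.94 [327. 206.  47.  33.] [652.  84.  49.] [[588.0, 49.0, 21.0], [719.0, 144.0, 71.0]] [ 63.  89. 119.]
rail 0.73 [363. 224.  57.  77.] [740. -54.  62.] [[719.0, -174.0, 26.0], [754.0, 165.0, 68.0]] [43. 61. 88.]
tote_grip 0.86 [195. 311.  68.  71.] [ 225. -269.   28.] [[158.0, -334.0, 4.0], [298.0, -211.0, 114.0]] [ 64. 106.  64.]
tote_grip 0.64 [264. 302.  50.  76.] [ 385. -310.   48.] [[342.0, -343.0, 4.0], [432.0, -215.0, 115.0]] [ 57.  82. 112.]
```

View pics/top.png

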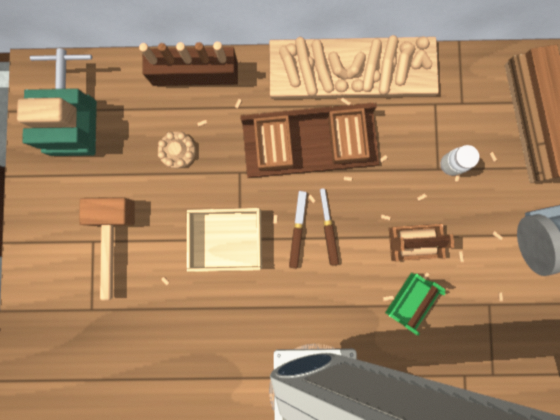

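View pics/side.png

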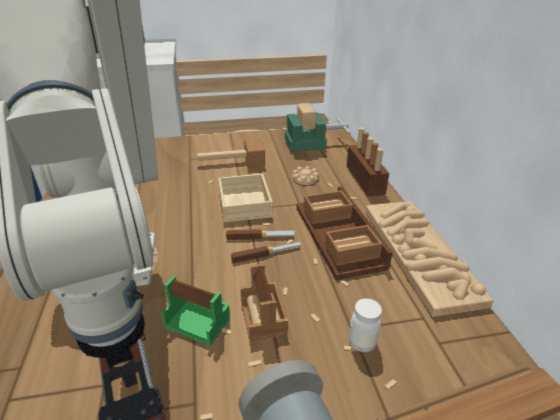

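```bash
python3 - <<'E'
from h import *
w=np.load("top.npy"); ws=np.load("side.npy")
a=np.concatenate([w.reshape(-1,3),ws.reshape(-1,3)]); a=a[~np.isnan(a[:,0])]
def box(lo,hi,src=a): return src[((src>lo)&(src<hi)).all(1)]
def rect(n,p):
    r=cv2.minAreaRect(p[:,:2].astype(np.float32)); print(n,len(p),np.round(r[0],1),np.round(r[1],1),round(r[2],1))
# tote
t=box([320,-360,0],[460,-180,130])
rect("tote>20",t[t[:,2]>20]); rect("tote 40-52",t[(t[:,2]>40)&(t[:,2]<53)]); rect("tote grip",t[t[:,2]>75]); rect("top100",t[t[:,2]>105])
for lo in (78,84,90,96,102,108):
    m=t[(t[:,2]>lo)&(t[:,2]<lo+6)]; print(lo,len(m),np.round(m.mean(0),1),np.round(np.percentile(m[:,0],[2,98])))
rect("crate rim",box([300,110,52],[510,350,70]))
for n,lo,hi in (("bl",[575,45,58],[716,160,76]),("br",[590,-155,58],[732,-35,76])): rect(n,box(lo,hi))
rl=box([705,-200,58],[790,220,75]); rl=box([715,-200,58],[790,220,75])
rect("rail",rl)
rt=w[...,2]; 
sh=box([560,-220,14],[760,220,26]); rect("shelf",sh)
for y in range(-40,50,10):
    q=box([600,y,16],[800,y+10,80]); z=q[q[:,2]>55]; print(y,np.round(z[:,0].min(),1) if len(z) else None)
E
```

```text
tote>20 3657 [ 387.6 -274.4] [ 91.5 137.5] 2.7
tote 40-52 730 [ 387.7 -274.3] [ 91.1 136.9] 2.6
tote grip 1426 [ 387.3 -274.3] [ 35.2 137.2] 2.8
top100 761 [ 387.  -274.3] [ 34.9 136.2] 2.6
78 54 [ 384.5 -302.1   81.3] [368. 406.]
84 151 [ 379.3 -278.4   87. ] [369. 405.]
90 169 [ 381.7 -279.3   93.1] [373. 404.]
96 161 [ 384.  -280.    98.8] [369. 404.]
102 274 [ 388.9 -276.8  105.4] [371. 404.]
108 460 [ 392.1 -276.2  110.9] [374. 402.]
crate rim 1228 [402.9 230.3] [162.  199.4] 0.4
bl 732 [653.8 100.3] [129.9  97. ] 4.4
br 923 [669.2 -98.8] [130.9  99. ] 3.7
rail 1491 [725.8   6.3] [ 41.5 364.1] 4.1
shelf 5227 [6.607e+02 4.000e-01] [158.7 367.9] 5.3
-40 729.5
-30 729.9
-20 729.7
-10 728.4
0 729.3
10 726.7
20 726.4
30 726.9
40 601.4
```

The top view shows the brown tote at about (421,243), with the green look-alike below it at (415,305). The crate is at (224,240), the shelf with two boxes at (310,140), the chisels at (315,228), the glue at (460,160), the rosette at (177,150) and the mallet at (105,240). The side view agrees: the tote's canted board leans towards the shelf (+x), so its open side faces the robot.

```bash
cat >> h.py <<'E'
OFF=18.7
def tote_R(yaw,tip=0): return R.from_euler('z',yaw,degrees=True)*R.from_euler('x',-tip,degrees=True)
RT=R.from_matrix(np.array([[1,0,0],[0,-.8660254,-.5],[0,.5,-.8660254]]).T) # tool axes in tote (columns)
GRIP=np.array([0,0,95.])
def tool_for(pos,yaw,tip=0,back=0,g=GRIP):
    T=tote_R(yaw,tip); Rt=T*RT
    return np.array(pos)+T.apply(g)+Rt.apply([0,0,OFF-back]),Rt
def plan(P,Rg,n,cur=None):
    if cur is None:
        o=ctrl.get_obs(); cur=(o["ee_pos"],R.from_rotvec(o["orientation"]))
    p0,R0=cur; D=(R0.inv()*Rg).as_rotvec(); p=p0
    print("dist",np.round(np.linalg.norm(P-p0)),"ang",np.round(np.degrees(np.linalg.norm(D)),1),"to",np.round(P,1))
    for k in range(n):
        Rk=R0*R.from_rotvec(D*k/n); s=Rk.inv().apply((P-p0)/n)
        print("call",k,"shift",np.round(s,1),"turn",np.round(D/n,3))
E
python3 - <<'E'
from h import *
P,Rg=tool_for([387.6,-272,0],92.7,back=110); print(Rg.as_rotvec())
plan(P,Rg,4)
E
```

```text
[-1.88542107 -1.97643065  0.529583  ]
dist 434.0 ang 82.5 to [ 433.2 -269.8  174.1]
call 0 shift [ 87.2 -63.1  12.2] turn [ 0.11  -0.089 -0.331]
call 1 shift [103.8 -30.    8.8] turn [ 0.11  -0.089 -0.331]
call 2 shift [108.2   6.    0.6] turn [ 0.11  -0.089 -0.331]
call 3 shift [100.   40.2 -11.3] turn [ 0.11  -0.089 -0.331]
```

servo_tool(
  deltas=[
    [[17, -13, 2], [0.022, -0.018, -0.066]],
    [[35, -25, 5], [0.044, -0.036, -0.132]],
    [[52, -38, 7], [0.066, -0.053, -0.199]],
    [[70, -50, 10], [0.088, -0.071, -0.265]],
    [[87, -63, 12], [0.11, -0.089, -0.331]],
  ],
  grip=0.1,
)

```text
t: 1.12
ee_pos: [229.5, -519.9, 210.6]
orientation: [-2.906, -0.891, 0.157]
ft_force: [-0.1, 0.2, 0.1]
width: 57.8
grasp_force: 0.0
```

servo_tool(
  deltas=[
    [[21, -6, 2], [0.022, -0.018, -0.066]],
    [[42, -12, 4], [0.044, -0.036, -0.132]],
    [[62, -18, 5], [0.066, -0.053, -0.199]],
    [[83, -24, 7], [0.088, -0.071, -0.265]],
    [[104, -30, 9], [0.11, -0.089, -0.331]],
  ],
)

```text
t: 1.53
ee_pos: [297.8, -436.3, 198.3]
orientation: [-2.623, -1.316, 0.299]
ft_force: [-0.2, -0.2, -0.7]
width: 39.7
grasp_force: 0.0
```

servo_tool(
  deltas=[
    [[22, 1, 0], [0.022, -0.018, -0.066]],
    [[43, 2, 0], [0.044, -0.036, -0.132]],
    [[65, 4, 0], [0.066, -0.053, -0.199]],
    [[87, 5, 0], [0.088, -0.071, -0.265]],
    [[108, 6, 1], [0.11, -0.089, -0.331]],
  ],
)

```text
t: 1.95
ee_pos: [365.9, -352.9, 185.8]
orientation: [-2.277, -1.681, 0.424]
ft_force: [-0.1, 0.4, -0.1]
width: 39.7
grasp_force: 0.0
```

servo_tool(
  deltas=[
    [[25, 10, -3], [0.028, -0.022, -0.083]],
    [[50, 20, -6], [0.055, -0.045, -0.165]],
    [[75, 30, -8], [0.083, -0.067, -0.248]],
    [[100, 40, -11], [0.11, -0.089, -0.331]],
    [[100, 40, -11], [0.11, -0.089, -0.331]],
  ],
)

```text
t: 2.37
ee_pos: [435.5, -266.4, 172.1]
orientation: [-1.876, -1.984, 0.531]
ft_force: [0.6, -0.5, -0.9]
width: 39.7
grasp_force: 0.0
```

```bash
cat >> h.py <<'E'
def fcloud(p):
    K,P,d=np.array(p["K"]),np.array(p["pose"]),p["depth"]
    v,u=np.mgrid[0:d.shape[0],0:d.shape[1]]
    a=(u-K[0,2])/K[0,0]; b=(v-K[1,2])/K[1,1]; th=np.hypot(a,b)+1e-9
    s=np.tan(np.minimum(th,1.5))/th
    w=np.stack([a*s*d,b*s*d,d],-1)@P[:3,:3].T+P[:3,3]; w[(d==0)|(th>1.4)]=np.nan
    return w
E
python3 - <<'E'
from h import *
print(np.round(ctrl.get_obs()["qpos"],2))
p=get_image("wrist"); cv2.imwrite("pics/w1.png",p["frame"]); w=fcloud(p); np.save("w1.npy",w); print(np.round(p["pose"],2).tolist(),p["K"])
a=w.reshape(-1,3); a=a[~np.isnan(a[:,0])]
t=a[((a>[320,-360,-5])&(a<[460,-180,130])).all(1)]
for lo,hi in ((20,130),(40,54),(75,130),(105,130)):
    m=t[(t[:,2]>lo)&(t[:,2]<hi)]; r=cv2.minAreaRect(m[:,:2].astype(np.float32)); print(lo,len(m),np.round(r[0],1),np.round(r[1],1),round(r[2],1),np.round(m.min(0)),np.round(m.max(0)))
c=a[((a>[440,-250,-20])&(a<[520,-200,20])).all(1)]; print("bench z",np.median(c[:,2]) if len(c) else None)
E
```

```text
[-0.43  0.56  1.64 -0.24  1.42 -0.39]
[[0.86, 0.2, -0.46, 511.91], [0.05, -0.95, -0.32, -181.53], [-0.5, 0.25, -0.83, 311.71], [0.0, 0.0, 0.0, 1.0]] [[325.1922621    0.         284.40454432]
 [  0.         325.1922621  211.95752901]
 [  0.           0.           1.        ]]
20 11976 [ 387.4 -273.4] [ 90.5 130.4] 2.5 [ 340. -340.   20.] [ 435. -206.  116.]
40 1848 [ 387.3 -273.4] [ 90.5 130.3] 2.6 [ 340. -340.   40.] [ 435. -207.   54.]
75 3812 [ 387.4 -273.4] [ 35.1 130.3] 2.6 [ 367. -339.   75.] [ 408. -208.  116.]
105 3052 [ 387.3 -273.4] [ 34.8 130.3] 2.7 [ 367. -339.  105.] [ 407. -208.  116.]
bench z -0.7305453581570021
```

View pics/w1.png

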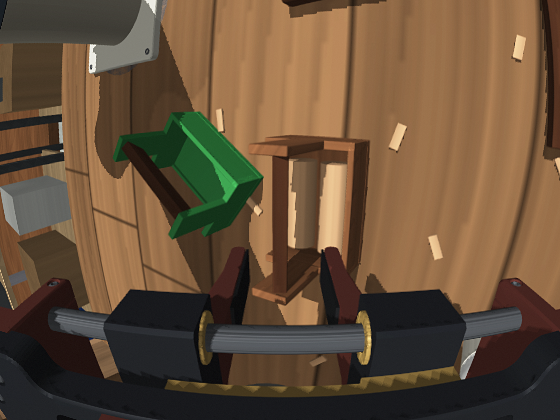

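The wrist view shows the tote at (310,215) with both dowels inside. Its board lines up between the open fingers at (240 and 335, 270), and the measured size of 130 x 90 agrees.

```bash
python3 - <<'E'
from h import *
P,Rg=tool_for([387.4,-273.4,0],92.6); plan(P,Rg,1)
E
```

```text
dist 109.0 ang 0.4 to [ 378.1 -273.8   78.8]
call 0 shift [ -2.8  -1.9 109.4] turn [-0.001  0.003  0.006]
```

servo_tool(
  deltas=[
    [[-3, -2, 22], [0, 0.003, 0.006]],
    [[-3, -2, 48], [0, 0.003, 0.006]],
    [[-3, -2, 75], [0, 0.003, 0.006]],
    [[-3, -2, 97], [0, 0.003, 0.006]],
    [[-3, -2, 109], [0, 0.003, 0.006]],
  ],
)

```text
t: 2.83
ee_pos: [373.8, -275.9, 78.4]
orientation: [-1.892, -1.965, 0.53]
ft_force: [-0.0, 0.3, 0.5]
width: 39.6
grasp_force: 0.0
```

servo_tool(
  deltas=[
    [[0, 0, 0], [0, 0, 0]],
    [[0, 0, 0], [0, 0, 0]],
  ],
)

```text
t: 3.0
ee_pos: [376.0, -276.4, 80.0]
orientation: [-1.893, -1.967, 0.53]
ft_force: [1.4, -0.5, -0.5]
width: 39.7
grasp_force: 0.0
```

servo_tool(
  deltas=[
    [[0, 0, 0], [0, 0, 0]],
    [[0, 0, 0], [0, 0, 0]],
    [[0, 0, 0], [0, 0, 0]],
    [[0, 0, 0], [0, 0, 0]],
    [[0, 0, 0], [0, 0, 0]],
  ],
  grip=1,
)

```text
t: 3.42
ee_pos: [377.3, -275.9, 80.1]
orientation: [-1.893, -1.971, 0.529]
ft_force: [0.2, 0.5, -3.8]
width: 12.3
grasp_force: 30.0
```

servo_tool(
  deltas=[
    [[0, 0, 0], [0, 0, 0]],
    [[0, 0, 0], [0, 0, 0]],
    [[0, 0, 0], [0, 0, 0]],
    [[0, 0, 0], [0, 0, 0]],
    [[0, 0, 0], [0, 0, 0]],
  ],
)

```text
t: 3.83
ee_pos: [377.0, -275.8, 79.9]
orientation: [-1.892, -1.97, 0.529]
ft_force: [2.9, -0.7, -0.3]
width: 12.2
grasp_force: 30.0
```

```bash
cat >> h.py <<'E'
# actual tool pose in the tote frame, as grasped
TG_R=None
def set_grasp(ee,rv,tp,yaw):
    T=tote_R(yaw); return T.inv().apply(np.array(ee)-tp),T.inv()*R.from_rotvec(rv)
GP,GR=set_grasp([377.2,-275.9,80.0],[-1.892,-1.970,.529],np.array([387.4,-273.4,0]),92.6)
def tool_at(pos,yaw,tip=0):
    T=tote_R(yaw,tip); return np.array(pos)+T.apply(GP),T*GR
E
python3 - <<'E'
from h import *
print(GP,(RT.inv()*GR).as_rotvec(degrees=True))
A=tool_at([387.4,-273.4,0],92.6); B=tool_at([387.4,-273.4,120],92.6); C=tool_at([470,232,115],90)
T=tote_R(90,50); sill=np.array([440,232,66]); org=sill-T.apply([0,45,12]); D=tool_at(org,90,50); print(org)
plan(*B,1,A); plan(*C,5,B); plan(*D,5,C)
for f in np.linspace(0,1,11):
    p=C[0]+(D[0]-C[0])*f; T=tote_R(90,50*f); o=p-T.apply(GP); c=[o+T.apply([0,s,h]) for s,h in((45,0),(-45,0),(45,12))]; print(round(f,1),[np.round(x[[0,2]]).tolist() for x in c])
E
```

```text
[-2.03472395 10.30290728 80.        ] [-0.00843003  0.06955292  0.26730207]
[478.11797575 232.          92.75854862]
dist 120.0 ang 0.0 to [ 377.2 -275.9  200. ]
call 0 shift [  -0.2  -60.  -103.9] turn [0. 0. 0.]
dist 513.0 ang 2.6 to [459.7 230.  195. ]
call 0 shift [100.4  18.3  -9.5] turn [0.    0.005 0.008]
call 1 shift [100.6  17.5  -9.1] turn [0.    0.005 0.008]
call 2 shift [100.8  16.7  -8.6] turn [0.    0.005 0.008]
call 3 shift [100.9  15.9  -8.2] turn [0.    0.005 0.008]
call 4 shift [101.1  15.1  -7.7] turn [0.    0.005 0.008]
dist 77.0 ang 50.0 to [410.2 230.  136.3]
call 0 shift [-0.  -2.7 15.1] turn [-0.175  0.001 -0.   ]
call 1 shift [-0.  -5.3 14.4] turn [-0.175  0.001 -0.   ]
call 2 shift [-0.1 -7.7 13.3] turn [-0.175  0.001 -0.   ]
call 3 shift [-0.1 -9.9 11.7] turn [-0.175  0.001 -0.   ]
call 4 shift [ -0.1 -11.8   9.8] turn [-0.175  0.001 -0.   ]
0.0 [[425.0, 115.0], [515.0, 115.0], [425.0, 127.0]]
0.1 [[427.0, 106.0], [517.0, 114.0], [426.0, 118.0]]
0.2 [[430.0, 98.0], [518.0, 114.0], [427.0, 110.0]]
0.3 [[432.0, 91.0], [519.0, 114.0], [429.0, 103.0]]
0.4 [[435.0, 84.0], [519.0, 115.0], [431.0, 96.0]]
0.5 [[437.0, 78.0], [519.0, 117.0], [432.0, 89.0]]
0.6 [[440.0, 73.0], [518.0, 118.0], [434.0, 84.0]]
0.7 [[443.0, 68.0], [516.0, 120.0], [436.0, 78.0]]
0.8 [[445.0, 64.0], [514.0, 122.0], [437.0, 74.0]]
0.9 [[447.0, 61.0], [511.0, 125.0], [439.0, 70.0]]
1.0 [[449.0, 58.0], [507.0, 127.0], [440.0, 66.0]]
```

servo_tool(
  deltas=[
    [[0, -3, -5], [0, 0, 0]],
    [[0, -10, -17], [0, 0, 0]],
    [[0, -22, -38], [0, 0, 0]],
    [[0, -38, -66], [0, 0, 0]],
    [[0, -52, -90], [0, 0, 0]],
  ],
)

```text
t: 4.25
ee_pos: [375.9, -275.2, 185.9]
orientation: [-1.89, -1.969, 0.53]
ft_force: [0.4, 0.1, -4.6]
width: 12.2
grasp_force: 30.0
```

servo_tool(
  deltas=[
    [[0, -6, -11], [0, 0, 0]],
    [[0, -8, -14], [0, 0, 0]],
    [[0, -8, -14], [0, 0, 0]],
  ],
)

```text
t: 4.5
ee_pos: [376.7, -275.6, 200.6]
orientation: [-1.893, -1.97, 0.529]
ft_force: [-0.5, 0.7, -4.1]
width: 11.7
grasp_force: 30.0
```

servo_tool(
  deltas=[
    [[5, 1, 0], [0, 0, 0]],
    [[17, 3, -2], [0, 0.001, 0.002]],
    [[36, 6, -3], [0, 0.002, 0.004]],
    [[60, 11, -6], [0, 0.004, 0.006]],
    [[85, 15, -8], [0, 0.005, 0.008]],
  ],
)

```text
t: 4.92
ee_pos: [389.6, -188.1, 197.9]
orientation: [-1.898, -1.957, 0.527]
ft_force: [0.6, 0.1, -4.3]
width: 12.0
grasp_force: 30.0
```

servo_tool(
  deltas=[
    [[25, 4, -2], [0, 0.001, 0.002]],
    [[50, 9, -5], [0, 0.002, 0.004]],
    [[75, 13, -7], [0, 0.003, 0.006]],
    [[100, 18, -9], [0, 0.005, 0.008]],
    [[125, 22, -11], [0, 0.005, 0.008]],
  ],
)

```text
t: 5.33
ee_pos: [409.9, -62.0, 196.4]
orientation: [-1.905, -1.948, 0.526]
ft_force: [-0.3, -0.0, -4.0]
width: 11.7
grasp_force: 30.0
```

servo_tool(
  deltas=[
    [[25, 4, -2], [0, 0.001, 0.002]],
    [[50, 8, -4], [0, 0.002, 0.004]],
    [[75, 12, -6], [0, 0.003, 0.006]],
    [[100, 17, -9], [0, 0.005, 0.008]],
    [[125, 21, -11], [0, 0.005, 0.008]],
  ],
)

```text
t: 5.75
ee_pos: [430.7, 63.2, 195.4]
orientation: [-1.914, -1.938, 0.524]
ft_force: [0.7, -0.1, -3.8]
width: 11.9
grasp_force: 30.0
```

servo_tool(
  deltas=[
    [[25, 4, -2], [0, 0.001, 0.002]],
    [[48, 8, -4], [0, 0.002, 0.004]],
    [[68, 11, -6], [0, 0.003, 0.006]],
    [[85, 14, -7], [0, 0.005, 0.008]],
    [[100, 16, -8], [0, 0.005, 0.008]],
  ],
)

```text
t: 6.17
ee_pos: [447.2, 163.2, 194.1]
orientation: [-1.922, -1.929, 0.522]
ft_force: [0.7, -0.1, -3.8]
width: 11.9
grasp_force: 30.0
```

```bash
python3 - <<'E'
from h import *
print(np.round(ctrl.get_obs()["qpos"],2))
plan(*tool_at([470,232,115],90),1)
E
```

```text
[0.25 0.51 1.68 0.12 1.47 0.2 ]
dist 68.0 ang 0.5 to [459.7 230.  195. ]
call 0 shift [66.7 10.6 -7.3] turn [-0.004  0.004  0.008]
```

servo_tool(
  deltas=[
    [[22, 4, -2], [0, 0.001, 0.002]],
    [[42, 7, -5], [0, 0.002, 0.004]],
    [[56, 9, -6], [0, 0.003, 0.006]],
    [[64, 10, -7], [0, 0.004, 0.008]],
    [[67, 11, -7], [0, 0.004, 0.008]],
  ],
)

```text
t: 6.58
ee_pos: [460.8, 229.5, 195.5]
orientation: [-1.93, -1.921, 0.517]
ft_force: [-0.7, -0.6, -3.9]
width: 12.1
grasp_force: 30.0
```

servo_tool(
  deltas=[
    [[0, 0, 0], [0, 0, 0]],
    [[0, 0, 0], [0, 0, 0]],
  ],
)

```text
t: 6.75
ee_pos: [460.8, 227.8, 195.7]
orientation: [-1.932, -1.92, 0.517]
ft_force: [0.0, -0.3, -3.7]
width: 12.2
grasp_force: 30.0
```

```bash
python3 - <<'E'
from h import *
o=ctrl.get_obs(); print(np.round(o["ee_pos"],1))
p=get_image("wrist"); cv2.imwrite("pics/w2.png",p["frame"]); w=fcloud(p); np.save("w2.npy",w)
a=w.reshape(-1,3); a=a[~np.isnan(a[:,0])]
def sel(lo,hi): return a[((a>lo)&(a<hi)).all(1)]
for n,m in (("crate",sel([300,110,50],[500,350,67])),("tote up",sel([400,150,222],[540,320,240])),("tote",sel([400,150,130],[540,320,240])),):
    r=cv2.minAreaRect(m[:,:2].astype(np.float32)); print(n,len(m),np.round(r[0],1),np.round(r[1],1),round(r[2],1),np.round(m.min(0)),np.round(m.max(0)))
E
```

```text
[460.8 227.8 195.7]
crate 3072 [402.4 234.8] [160.7 189.8] 0.4 [321. 139.  50.] [482. 330.  61.]
tote up 7650 [479.6 233.4] [ 43.6 126.8] 5.7 [452. 168. 222.] [501. 295. 240.]
tote 22878 [469.7 231.3] [127.1  90.2] 89.8 [425. 168. 130.] [515. 295. 240.]
```

View pics/w2.png

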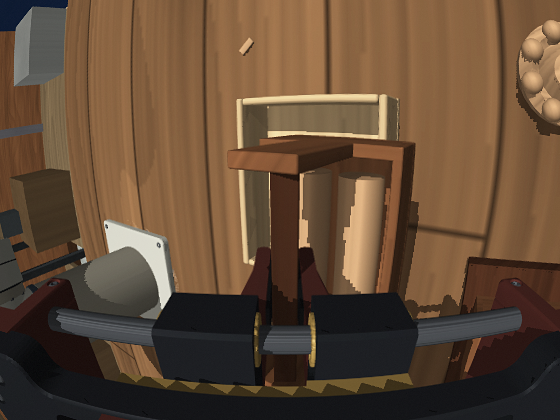

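The wrist picture shows the tote held level over the crate (rim about 240-395, 95-260) with both dowels still in it (320 and 360, 220). The crate measures 161 x 190 at (402, 235). Next I tip the tote.

servo_tool(
  deltas=[
    [[0, 0, 2], [-0.02, 0, 0]],
    [[0, -1, 5], [-0.055, 0, 0]],
    [[1, -1, 8], [-0.09, 0, 0]],
    [[1, -2, 12], [-0.135, 0, 0]],
    [[1, -3, 15], [-0.175, 0, 0]],
  ],
)

```text
t: 7.22
ee_pos: [450.7, 228.8, 184.4]
orientation: [-2.04, -2.026, 0.356]
ft_force: [-0.2, -0.1, -4.5]
width: 11.8
grasp_force: 30.0
```

servo_tool(
  deltas=[
    [[0, -1, 3], [-0.035, 0, 0]],
    [[0, -2, 6], [-0.07, 0, 0]],
    [[1, -3, 9], [-0.105, 0, 0]],
    [[1, -4, 12], [-0.14, 0, 0]],
    [[1, -5, 15], [-0.175, 0, 0]],
  ],
)

```text
t: 7.63
ee_pos: [440.7, 229.8, 172.3]
orientation: [-2.138, -2.124, 0.184]
ft_force: [-0.0, 0.2, -4.1]
width: 12.2
grasp_force: 30.0
```

servo_tool(
  deltas=[
    [[0, -2, 3], [-0.035, 0, 0]],
    [[0, -3, 5], [-0.07, 0, 0]],
    [[1, -5, 8], [-0.105, 0, 0]],
    [[1, -6, 10], [-0.14, 0, 0]],
    [[1, -8, 13], [-0.175, 0, 0]],
  ],
)

```text
t: 8.05
ee_pos: [430.6, 230.9, 161.0]
orientation: [2.228, 2.212, 0.002]
ft_force: [0.9, -0.1, -4.9]
width: 12.0
grasp_force: 30.0
```

servo_tool(
  deltas=[
    [[0, -2, 2], [-0.035, 0, 0]],
    [[0, -4, 5], [-0.07, 0, 0]],
    [[1, -6, 7], [-0.105, 0, 0]],
    [[1, -8, 9], [-0.14, 0, 0]],
    [[1, -10, 12], [-0.175, 0, 0]],
  ],
)

```text
t: 8.47
ee_pos: [420.5, 231.9, 149.0]
orientation: [2.136, 2.121, 0.188]
ft_force: [0.3, 0.2, -4.6]
width: 11.6
grasp_force: 30.0
```

servo_tool(
  deltas=[
    [[0, -3, 3], [-0.045, 0, 0]],
    [[0, -6, 5], [-0.09, 0, 0]],
    [[0, -9, 7], [-0.13, 0, 0]],
    [[0, -11, 9], [-0.165, 0, 0]],
    [[0, -12, 10], [-0.178, 0, 0]],
  ],
)

```text
t: 8.88
ee_pos: [409.2, 231.3, 136.3]
orientation: [2.034, 2.022, 0.359]
ft_force: [-0.1, -0.5, -4.9]
width: 11.6
grasp_force: 30.0
```

servo_tool(
  deltas=[
    [[0, 0, 0], [0, 0, 0]],
    [[0, 0, 0], [0, 0, 0]],
    [[0, 0, 0], [0, 0, 0]],
    [[0, 0, 0], [0, 0, 0]],
    [[0, 0, 0], [0, 0, 0]],
  ],
)

```text
t: 9.3
ee_pos: [411.5, 232.7, 137.1]
orientation: [2.035, 2.022, 0.362]
ft_force: [0.1, -0.1, -4.2]
width: 12.2
grasp_force: 30.0
```

servo_tool(
  deltas=[
    [[0, 0, 0], [0, 0, 0]],
    [[0, 0, 0], [0, 0, 0]],
    [[0, 0, 0], [0, 0, 0]],
    [[0, 0, 0], [0, 0, 0]],
    [[0, 0, 0], [0, 0, 0]],
  ],
)

```text
t: 9.72
ee_pos: [411.1, 232.8, 136.8]
orientation: [2.034, 2.022, 0.361]
ft_force: [-0.7, 0.5, -3.5]
width: 11.6
grasp_force: 30.0
```

```bash
python3 - <<'E'
from h import *
o=ctrl.get_obs(); print(np.round(o["ee_pos"],1),np.round(o["qpos"],2),np.round(o["ft_force"],1))
T=R.from_rotvec(o["orientation"])*GR.inv(); print("tote y",np.degrees(np.arcsin(T.apply([0,1,0])[2])))
p=get_image("wrist"); w=fcloud(p); np.save("w3.npy",w)
q=get_image("top"); cv2.imwrite("pics/t3.png",np.hstack([p["frame"],cv2.resize(q["frame"][170:310,150:310],None,fx=3,fy=3)])[:, :800+240])
cv2.imwrite("pics/t3.png",np.hstack([cv2.resize(p["frame"],(400,300)),cv2.resize(q["frame"][180:300,150:310],(400,300))]))
# tote end wall plane: floor underside tilt from points
E
```

```text
[411.1 232.8 136.8] [ 0.62  0.26  2.22 -0.52  0.43  1.08] [-0.7  0.5 -3.5]
tote y -50.253410594144334
```

View pics/t3.png

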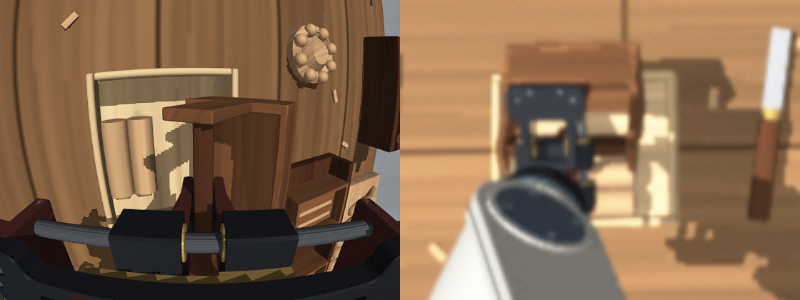

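Both dowels now lie in the crate (115 and 142, 155 in the left panel) and the tote is empty at 50 degrees. I'll level it and carry it to the shelf.

```bash
python3 - <<'E'
from h import *
C=tool_at([470,235,120],90); E=tool_at([630,0,125],4.4)
plan(*C,3); plan(*E,5,C)
E
```

```text
dist 80.0 ang 50.3 to [459.7 233.  200. ]
call 0 shift [  0.2  22.5 -14.2] turn [ 0.292 -0.    -0.   ]
call 1 shift [  0.1  17.5 -20. ] turn [ 0.292 -0.    -0.   ]
call 2 shift [  0.1  11.  -24.2] turn [ 0.292 -0.    -0.   ]
dist 279.0 ang 85.6 to [627.2  10.1 205. ]
call 0 shift [-44.4  28.7 -17.7] turn [0.    0.149 0.259]
call 1 shift [-32.5  38.7 -23.5] turn [0.    0.149 0.259]
call 2 shift [-17.8  45.3 -27.3] turn [0.    0.149 0.259]
call 3 shift [ -1.4  47.8 -28.7] turn [0.    0.149 0.259]
call 4 shift [ 15.1  46.  -27.7] turn [0.    0.149 0.259]
```

servo_tool(
  deltas=[
    [[0, 0, 0], [0, 0, 0]],
    [[0, 2, -1], [0.03, 0, 0]],
    [[0, 8, -5], [0.1, 0, 0]],
    [[0, 15, -9], [0.19, 0, 0]],
    [[0, 22, -14], [0.292, 0, 0]],
  ],
)

```text
t: 10.23
ee_pos: [425.8, 233.2, 158.1]
orientation: [2.197, 2.19, 0.064]
ft_force: [0.2, 0.1, -3.2]
width: 12.1
grasp_force: 30.0
```

servo_tool(
  deltas=[
    [[0, 4, -4], [0.058, 0, 0]],
    [[0, 7, -8], [0.117, 0, 0]],
    [[0, 11, -12], [0.175, 0, 0]],
    [[0, 14, -16], [0.234, 0, 0]],
    [[0, 18, -20], [0.292, 0, 0]],
  ],
)

```text
t: 10.65
ee_pos: [444.0, 232.5, 178.9]
orientation: [-2.104, -2.092, 0.244]
ft_force: [-0.9, -0.2, -4.2]
width: 11.9
grasp_force: 30.0
```

servo_tool(
  deltas=[
    [[0, 3, -7], [0.085, 0, 0]],
    [[0, 6, -14], [0.17, 0, 0]],
    [[0, 9, -20], [0.235, 0, 0]],
    [[0, 11, -23], [0.28, 0, 0]],
    [[0, 11, -24], [0.293, 0, 0]],
  ],
)

```text
t: 11.07
ee_pos: [461.5, 232.4, 198.7]
orientation: [-1.933, -1.92, 0.515]
ft_force: [0.3, 0.7, -4.2]
width: 12.1
grasp_force: 30.0
```

servo_tool(
  deltas=[
    [[-4, 3, -2], [0, 0.015, 0.026]],
    [[-13, 9, -5], [0, 0.045, 0.078]],
    [[-22, 14, -9], [0, 0.075, 0.13]],
    [[-33, 21, -13], [0, 0.112, 0.194]],
    [[-44, 29, -18], [0, 0.149, 0.259]],
  ],
)

```text
t: 11.48
ee_pos: [493.3, 187.8, 200.6]
orientation: [-2.172, -1.586, 0.425]
ft_force: [-0.7, -0.2, -2.4]
width: 11.9
grasp_force: 30.0
```

servo_tool(
  deltas=[
    [[-6, 8, -5], [0, 0.03, 0.052]],
    [[-13, 16, -9], [0, 0.06, 0.104]],
    [[-20, 23, -14], [0, 0.089, 0.155]],
    [[-26, 31, -19], [0, 0.119, 0.207]],
    [[-33, 39, -24], [0, 0.149, 0.259]],
  ],
)

```text
t: 11.9
ee_pos: [527.3, 142.4, 202.0]
orientation: [-2.359, -1.232, 0.33]
ft_force: [0.4, 0.0, -3.3]
width: 11.5
grasp_force: 30.0
```

servo_tool(
  deltas=[
    [[-4, 9, -5], [0, 0.03, 0.052]],
    [[-7, 18, -11], [0, 0.06, 0.104]],
    [[-11, 27, -16], [0, 0.089, 0.155]],
    [[-14, 36, -22], [0, 0.119, 0.207]],
    [[-18, 45, -27], [0, 0.149, 0.259]],
  ],
)

```text
t: 12.32
ee_pos: [560.3, 97.7, 203.0]
orientation: [-2.496, -0.86, 0.231]
ft_force: [0.5, -0.6, -3.8]
width: 11.8
grasp_force: 30.0
```

```bash
python3 - <<'E'
from h import *
o=ctrl.get_obs(); print(np.round(o["ee_pos"],1),np.round(o["qpos"],2),np.round(o["ft_force"],1))
plan(*tool_at([630,0,125],4.4),2)
E
```

```text
[560.3  97.7 203. ] [-0.05  0.54  1.6   0.39  1.38  0.71] [ 0.5 -0.6 -3.8]
dist 110.0 ang 33.9 to [627.2  10.1 205. ]
call 0 shift [ -0.7  47.3 -28.3] turn [0.002 0.148 0.257]
call 1 shift [ 15.4  45.4 -27.3] turn [0.002 0.148 0.257]
```

servo_tool(
  deltas=[
    [[0, 10, -6], [0, 0.03, 0.052]],
    [[0, 19, -11], [0, 0.06, 0.104]],
    [[-1, 28, -17], [0.001, 0.089, 0.155]],
    [[-1, 38, -23], [0.002, 0.119, 0.207]],
    [[-1, 47, -28], [0.002, 0.148, 0.257]],
  ],
)

```text
t: 12.73
ee_pos: [593.3, 54.0, 203.8]
orientation: [-2.581, -0.479, 0.13]
ft_force: [-0.2, 0.2, -3.4]
width: 11.8
grasp_force: 30.0
```

servo_tool(
  deltas=[
    [[4, 12, -7], [0, 0.04, 0.07]],
    [[8, 24, -14], [0, 0.08, 0.135]],
    [[12, 35, -21], [0.001, 0.115, 0.2]],
    [[14, 42, -25], [0.001, 0.137, 0.238]],
    [[15, 45, -27], [0.001, 0.148, 0.257]],
  ],
)

```text
t: 13.15
ee_pos: [626.3, 10.4, 204.6]
orientation: [-2.617, -0.093, 0.028]
ft_force: [-0.0, -0.4, -4.3]
width: 12.0
grasp_force: 30.0
```

servo_tool(
  deltas=[
    [[0, 0, 0], [0, 0, 0]],
    [[0, 0, 0], [0, 0, 0]],
    [[0, 0, 0], [0, 0, 0]],
  ],
)

```text
t: 13.4
ee_pos: [626.2, 12.1, 204.5]
orientation: [-2.615, -0.1, 0.03]
ft_force: [-0.1, -0.2, -3.3]
width: 12.0
grasp_force: 30.0
```

```bash
python3 - <<'E'
from h import *
o=ctrl.get_obs(); print(np.round(o["ee_pos"],1),np.round(o["orientation"],3),np.round(o["qpos"],2))
T=R.from_rotvec(o["orientation"])*GR.inv(); print("tote by grasp",np.round(o["ee_pos"]-T.apply(GP),1),T.as_euler('zyx',degrees=True))
p=get_image("wrist"); cv2.imwrite("pics/w4.png",p["frame"]); w=fcloud(p); np.save("w4.npy",w)
a=w.reshape(-1,3); a=a[~np.isnan(a[:,0])]
def sel(lo,hi): return a[((a>lo)&(a<hi)).all(1)]
def rc(n,m):
    if len(m)<5: print(n,len(m)); return
    r=cv2.minAreaRect(m[:,:2].astype(np.float32)); print(n,len(m),np.round(r[0],1),np.round(r[1],1),round(r[2],1),np.round(m.min(0)),np.round(m.max(0)))
rc("bl",sel([560,40,66.5],[722,170,72])); rc("br",sel([560,-170,66.5],[760,-35,72]))
rc("tote",sel([540,-80,135],[720,80,250])); rc("tote end tops",sel([540,-80,236],[720,80,250]))
rc("rail",sel([710,-200,61],[780,220,66.5])); rc("shelf",sel([560,-210,17],[730,220,23]))
E
```

```text
[626.2  12.1 204.5] [-2.615 -0.1    0.03 ] [-0.24  0.53  1.6   0.53  1.23  1.02]
tote by grasp [629.    2.1 124.5] [4.67445253 0.06151155 0.0605482 ]
bl 1411 [656.  101.7] [129.8  91.5] 4.5 [588.  59.  67.] [722. 151.  71.]
br 3585 [677.6 -92.2] [144.5 104.2] 4.3 [ 603. -147.   67.] [751. -35.  72.]
tote 15018 [629.4   3.6] [128.   90.4] 4.4 [567. -44. 135.] [696.  53. 250.]
tote end tops 3008 [633.7  -6.6] [125.9  41.2] 11.4 [569. -26. 236.] [694.  26. 250.]
rail 5502 [721.9  18.7] [ 43.7 336.7] 3.9 [ 710. -149.   61.] [755. 188.  66.]
shelf 9125 [661.9 -59.9] [145.5 236.5] 4.4 [ 587. -183.   17.] [730.  64.  23.]
```

View pics/w4.png

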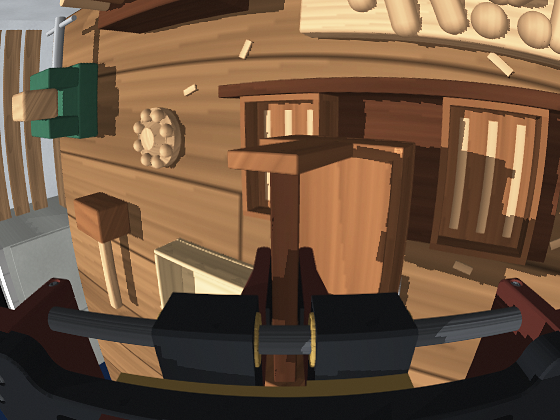

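The wrist view shows the empty tote above the shelf, with box_l at (285,150), box_r at (490,180) and the gap with the rail beyond at (385,100). I'll fit the boxes and the rail in the shelf frame.

```bash
python3 - <<'E'
from h import *
w=np.load("w4.npy"); a=w.reshape(-1,3); a=a[~np.isnan(a[:,0])]
S=R.from_euler('z',4.4,degrees=True); O=np.array([661.5,2,0]); b=S.inv().apply(a-O)
def s(lo,hi): return b[((b>lo)&(b<hi)).all(1)]
def pr(n,m): print(n,len(m),np.round(np.percentile(m,[0.5,50,99.5],0),1).tolist())
pr("bl top",s([-80,40,67],[63,160,72])); pr("br top",s([-80,-160,67],[63,-40,72]))
pr("rail top",s([55,-190,62],[95,190,66.4]))
pr("rail face gap",s([55,-40,25],[80,40,60])); pr("shelf gap",s([-75,-45,15],[60,45,24]))
for lo in (-35,-15,5,25):
  m=s([55,lo,28],[80,lo+15,58]); 
  if len(m)>5: print(lo,len(m),np.round(np.median(m[:,0]),1))
m=s([-75,40,30],[50,60,66]); pr("bl inner face",m); m=s([-60,-62,30],[50,-40,66]); pr("br inner face",m)
t=s([-110,-60,140],[50,70,250]); pr("tote",t); 
for z in (236,):
  pr("upr",s([-110,-60,z],[50,70,245]))
pr("far end wall",s([20,-60,140],[50,70,176]));pr("low",s([-110,-60,120],[50,70,136]))
E
```

```text
bl top 1085 [[-62.6, 54.6, 67.1], [32.2, 138.0, 69.2], [62.9, 145.3, 70.9]]
br top 2960 [[-62.8, -145.1, 67.1], [-8.5, -101.4, 69.2], [62.9, -55.0, 71.3]]
rail top 5391 [[59.3, -154.5, 62.2], [74.7, -18.3, 64.2], [82.0, 176.6, 66.2]]
rail face gap 224 [[67.5, -38.4, 25.3], [68.0, -0.3, 43.3], [68.5, 39.3, 59.5]]
shelf gap 4720 [[-73.4, -44.8, 17.2], [32.7, -25.5, 19.3], [59.8, 44.2, 21.3]]
-35 37 68.0
-15 33 68.1
5 37 67.9
25 35 67.9
bl inner face 333 [[26.3, 54.1, 30.3], [37.8, 55.0, 48.8], [49.7, 56.0, 65.6]]
br inner face 195 [[-57.0, -62.0, 44.8], [-1.7, -61.3, 46.8], [49.3, -60.7, 65.4]]
tote 14816 [[-91.0, -40.9, 141.7], [-2.7, -6.6, 231.3], [32.0, 43.6, 249.4]]
upr 2630 [[-91.5, -25.0, 236.0], [25.2, 0.1, 238.5], [32.0, 20.4, 244.7]]
far end wall 1740 [[20.3, -40.9, 140.4], [29.9, -22.5, 173.0], [31.9, 48.1, 175.6]]
low 10874 [[-87.9, -40.8, 126.2], [-27.5, 1.3, 131.9], [31.5, 41.3, 134.7]]
```

servo_tool(
  deltas=[
    [[3, 3, 4], [0, 0, 0]],
    [[9, 9, 13], [0, 0, 0]],
    [[16, 17, 25], [0, 0, 0]],
    [[22, 23, 34], [0, 0, 0]],
    [[24, 25, 37], [0, 0, 0]],
  ],
)

```text
t: 13.87
ee_pos: [650.5, 10.5, 157.1]
orientation: [-2.615, -0.098, 0.033]
ft_force: [-0.5, 0.2, -4.0]
width: 11.8
grasp_force: 30.0
```

servo_tool(
  deltas=[
    [[0, 0, 0], [0, 0, 0]],
    [[0, 0, 0], [0, 0, 0]],
    [[0, 0, 0], [0, 0, 0]],
    [[0, 0, 0], [0, 0, 0]],
  ],
)

```text
t: 14.2
ee_pos: [650.8, 10.1, 160.6]
orientation: [-2.616, -0.098, 0.028]
ft_force: [-0.3, -0.1, -3.6]
width: 11.6
grasp_force: 30.0
```

```bash
cat > m.py <<'E'
from h import *
o=ctrl.get_obs(); T=R.from_rotvec(o["orientation"])*GR.inv()
S=R.from_euler('z',4.4,degrees=True); O=np.array([661.5,2,0])
print("tote by grasp, shelf frame",np.round(S.inv().apply(o["ee_pos"]-T.apply(GP)-O),1),np.round((S.inv()*T).as_euler('zyx',degrees=True),2))
w=fcloud(get_image("wrist")); a=w.reshape(-1,3); b=S.inv().apply(a[~np.isnan(a[:,0])]-O)
def s(lo,hi): return b[((b>lo)&(b<hi)).all(1)]
def pr(n,m): print(n,len(m),np.round(np.percentile(m,[0.5,50,99.5],0),1).tolist())
z=S.inv().apply(o["ee_pos"]-T.apply(GP)-O)[2]
m=s([-110,-60,z+16],[67.5,60,z+130]); 
for lo,hi in((40,51),(16,51),(60,120)):
    q=m[(m[:,2]>z+lo)&(m[:,2]<z+hi)]; r=cv2.minAreaRect(q[:,:2].astype(np.float32)); print(lo,np.round(r[0],1),np.round(r[1],1),round(r[2],2),np.round(q.min(0),1),np.round(q.max(0),1))
f=s([-60,-30,z+2],[60,35,z+13])
if len(f)>50:
    c=np.linalg.lstsq(np.c_[f[:,:2],np.ones(len(f))],f[:,2],rcond=None)[0]; print("floor slope deg",np.round(np.degrees(c[:2]),2),"top z",np.round(np.median(f[:,2]),1))
pr("bl face",s([-75,50,30],[50,62,66])); pr("br face",s([-60,-70,40],[50,-50,66]))
E
python3 m.py
```

```text
tote by grasp, shelf frame [-8.  -1.3 80.6] [ 0.19 -0.01  0.05]
40 [11.6  0.4] [89.6 90.8] 0.06 [-33.2 -45.  120.6] [ 56.4  45.8 131.6]
16 [6.1 0.4] [100.5  90.8] 0.06 [-44.1 -45.   96.6] [ 56.4  45.8 131.6]
60 [-6.5 -4.7] [ 51.6 126.3] 88.62 [-69.9 -30.6 140.6] [ 56.5  21.  200.6]
floor slope deg [-0.12 -0.08] top z 88.0Traceback (most recent call last):
  File "m.py", line 15, in <module>
    pr("bl face",s([-75,50,30],[50,62,66])); pr("br face",s([-60,-70,40],[50,-50,66]))
    ~~^^^^^^^^^^^^^^^^^^^^^^^^^^^^^^^^^^^^^
  File "m.py", line 7, in pr
    def pr(n,m): print(n,len(m),np.round(np.percentile(m,[0.5,50,99.5],0),1).tolist())
                                         ~~~~~~~~~~~~~^^^^^^^^^^^^^^^^^^^
    return _quantile_unchecked(
        a, q, axis, out, overwrite_input, method, keepdims, weights)
    return _ureduce(a,
                    func=_quantile_ureduce_func,
    ...<5 lines>...
                    overwrite_input=overwrite_input,
                    method=method)
    r = func(a, **kwargs)
    result = _quantile(arr,
                       quantiles=q,
    ...<2 lines>...
                       out=out,
                       weights=wgt)
    slices_having_nans = np.isnan(arr[-1, ...])
                                  ~~~^^^^^^^^^
IndexError: index -1 is out of bounds for axis 0 with size 0
```

servo_tool(
  deltas=[
    [[0, 3, 5], [0, 0, 0]],
    [[0, 8, 14], [0, 0, 0]],
    [[0, 14, 24], [0, 0, 0]],
    [[0, 20, 34], [0, 0, 0]],
    [[0, 24, 42], [0, 0, 0]],
  ],
)

```text
t: 14.67
ee_pos: [649.7, 10.5, 109.4]
orientation: [-2.615, -0.097, 0.032]
ft_force: [-0.8, 0.1, -4.2]
width: 11.7
grasp_force: 30.0
```

servo_tool(
  deltas=[
    [[0, 2, 3.5], [0, 0, 0]],
    [[0, 3.5, 6], [0, 0, 0]],
    [[0, 4.5, 7.8], [0, 0, 0]],
    [[0, 4.5, 7.8], [0, 0, 0]],
    [[0, 4.5, 7.8], [0, 0, 0]],
  ],
)

```text
t: 15.08
ee_pos: [650.8, 10.4, 102.8]
orientation: [-2.616, -0.098, 0.028]
ft_force: [-0.1, -0.5, -4.5]
width: 11.9
grasp_force: 30.0
```

```bash
python3 m.py 2>/dev/null
```

```text
tote by grasp, shelf frame [-8.  -1.  22.8] [0.18 0.01 0.06]
40 [10.8 -0. ] [112.4 120. ] 0.04 [-45.4 -60.   62.8] [67.1 60.  73.8]
16 [11.  0.] [112.5 120.3] 0.19 [-45.4 -60.   38.8] [67.4 60.  73.8]
60 [-6.6 -4.2] [ 51.9 127.2] 87.45 [-70.8 -30.6  82.9] [ 56.5  21.4 142.8]
floor slope deg [-0.15 -0.06] top z 30.2
bl face 1232 [[-27.2, 54.2, 45.0], [3.9, 55.0, 56.2], [32.5, 56.0, 65.9]]
br face 2544 [[-57.2, -69.9, 44.5], [2.5, -64.9, 46.4], [49.4, -60.8, 65.0]]
```

servo_tool(
  deltas=[
    [[2, 0, 0], [0, 0, 0]],
    [[4.5, 0, 0], [0, 0, 0]],
    [[7, 0, 0], [0, 0, 0]],
    [[9, 0, 0], [0, 0, 0]],
    [[10, 0, 0], [0, 0, 0]],
  ],
)

```text
t: 15.55
ee_pos: [661.0, 11.3, 102.7]
orientation: [-2.616, -0.098, 0.028]
ft_force: [0.0, -0.3, -3.8]
width: 11.8
grasp_force: 30.0
```

servo_tool(
  deltas=[
    [[0, 0.5, 0.9], [0, 0, 0]],
    [[0, 0.8, 1.3], [0, 0, 0]],
    [[0, 0.9, 1.6], [0, 0, 0]],
    [[0, 0.9, 1.6], [0, 0, 0]],
  ],
)

```text
t: 15.88
ee_pos: [660.2, 11.3, 100.5]
orientation: [-2.615, -0.098, 0.03]
ft_force: [-0.7, 0.1, -3.7]
width: 11.6
grasp_force: 30.0
```

servo_tool(
  deltas=[
    [[0.4, 0, 0], [0, 0, 0]],
    [[0.8, 0, 0], [0, 0, 0]],
    [[1.2, 0, 0], [0, 0, 0]],
    [[1.6, 0, 0], [0, 0, 0]],
    [[1.6, 0, 0], [0, 0, 0]],
  ],
)

```text
t: 16.3
ee_pos: [662.2, 11.4, 100.7]
orientation: [-2.616, -0.098, 0.029]
ft_force: [-0.4, 0.0, -3.3]
width: 11.5
grasp_force: 30.0
```

```bash
python3 m.py 2>/dev/null
```

```text
tote by grasp, shelf frame [ 3.4 -0.9 20.7] [0.18 0.04 0.06]
40 [15. -0.] [105. 120.] 0.04 [-37.5 -60.   60.7] [67.5 60.  71.7]
16 [15. -0.] [105. 120.] 0.04 [-37.5 -60.   36.7] [67.5 60.  71.7]
60 [ 5.  -4.3] [ 51.6 126.2] 86.55 [-59.  -30.6  80.7] [ 67.5  21.1 140.7]
floor slope deg [-0.18 -0.05] top z 28.2
bl face 1368 [[-17.6, 54.2, 43.1], [15.3, 55.0, 55.4], [43.9, 56.0, 65.9]]
br face 2254 [[-46.7, -69.9, 44.6], [7.9, -64.9, 46.4], [49.7, -60.8, 65.4]]
```

servo_tool(
  deltas=[
    [[0.3, 0, 0], [0, 0, 0]],
    [[0.6, 0, 0], [0, 0, 0]],
    [[0.6, 0, 0], [0, 0, 0]],
  ],
)

```text
t: 16.6
ee_pos: [662.7, 11.4, 100.7]
orientation: [-2.616, -0.098, 0.029]
ft_force: [0.1, 0.4, -3.5]
width: 11.9
grasp_force: 30.0
```

servo_tool(
  deltas=[
    [[0.3, 0, 0], [0, 0, 0]],
    [[0.6, 0, 0], [0, 0, 0]],
    [[0.6, 0, 0], [0, 0, 0]],
  ],
)

```text
t: 16.85
ee_pos: [662.9, 11.4, 100.7]
orientation: [-2.615, -0.098, 0.03]
ft_force: [-2.7, -1.6, -1.8]
width: 11.6
grasp_force: 30.0
```

servo_tool(
  deltas=[
    [[0, 0.2, 0.3], [0, 0, 0]],
    [[0, 0.3, 0.5], [0, 0, 0]],
    [[0, 0.3, 0.5], [0, 0, 0]],
  ],
)

```text
t: 17.1
ee_pos: [662.9, 11.6, 100.1]
orientation: [-2.615, -0.098, 0.03]
ft_force: [-3.9, -0.9, -1.1]
width: 11.5
grasp_force: 30.0
```

servo_tool(
  deltas=[
    [[0.2, 0.2, 0.3], [0, 0, 0]],
    [[0.4, 0.3, 0.5], [0, 0, 0]],
    [[0.4, 0.3, 0.5], [0, 0, 0]],
    [[0.4, 0.3, 0.5], [0, 0, 0]],
  ],
)

```text
t: 17.43
ee_pos: [662.9, 11.5, 100.1]
orientation: [-2.615, -0.099, 0.031]
ft_force: [-6.6, -1.8, 3.0]
width: 11.7
grasp_force: 30.0
```

```bash
python3 m.py 2>/dev/null; python3 -c "
from h import *
print(np.round(ctrl.get_obs()['ft_force'],1))"
```

```text
tote by grasp, shelf frame [ 4.  -0.7 20.1] [0.24 0.11 0.11]
40 [15.8 -0. ] [103.3 120. ] 0.01 [-35.9 -60.   60.1] [67.5 60.  71.1]
16 [15.8 -0. ] [103.3 120. ] 0.01 [-35.9 -60.   36.2] [67.5 60.  71.1]
60 [ 5.1 -4. ] [ 51.6 126.1] 86.41 [-58.9 -30.4  80.3] [ 67.5  21.3 140.1]
floor slope deg [-0.28 -0.02] top z 27.5
bl face 1395 [[-16.2, 54.2, 43.1], [15.9, 55.0, 55.4], [44.5, 56.0, 65.9]]
br face 2244 [[-47.2, -69.9, 44.5], [8.4, -64.9, 46.4], [49.7, -60.7, 65.5]]
[-6.4 -1.7  3.9]
```

servo_tool(
  deltas=[
    [[0, 0, 0], [0, 0, 0]],
    [[0, 0, 0], [0, 0, 0]],
    [[0, 0, 0], [0, 0, 0]],
    [[0, 0, 0], [0, 0, 0]],
    [[0, 0, 0], [0, 0, 0]],
  ],
  grip=0.1,
)

```text
t: 17.9
ee_pos: [664.1, 11.5, 99.6]
orientation: [-2.616, -0.098, 0.028]
ft_force: [0.3, -0.0, 0.3]
width: 38.4
grasp_force: 0.0
```

servo_tool(
  deltas=[
    [[0, 0, -3], [0, 0, 0]],
    [[0, 0, -10], [0, 0, 0]],
    [[0, 0, -22], [0, 0, 0]],
    [[0, 0, -40], [0, 0, 0]],
    [[0, 0, -60], [0, 0, 0]],
  ],
)

```text
t: 18.32
ee_pos: [665.8, -19.0, 152.4]
orientation: [-2.615, -0.098, 0.03]
ft_force: [0.5, 0.4, -0.0]
width: 39.6
grasp_force: 0.0
```

servo_tool(
  deltas=[
    [[0, 0, -20], [0, 0, 0]],
    [[0, 0, -40], [0, 0, 0]],
    [[0, 0, -58], [0, 0, 0]],
    [[0, 0, -70], [0, 0, 0]],
    [[0, 0, -70], [0, 0, 0]],
  ],
)

```text
t: 18.73
ee_pos: [670.4, -55.4, 215.4]
orientation: [-2.617, -0.098, 0.022]
ft_force: [-0.1, 0.1, 0.7]
width: 39.3
grasp_force: 0.0
```

```bash
python3 - <<'E'
from h import *
S=R.from_euler('z',4.4,degrees=True); O=np.array([661.5,2,0])
p=get_image("wrist"); cv2.imwrite("pics/w9.png",p["frame"])
w=fcloud(p); a=w.reshape(-1,3); b=S.inv().apply(a[~np.isnan(a[:,0])]-O)
def s(lo,hi): return b[((b>lo)&(b<hi)).all(1)]
for n,lo,hi in (("tote 60-72",[-80,-49.5,60],[67.3,49.5,72]),("uprights",[-80,-40,125],[80,40,140]),("bl",[-90,50,67],[66.5,160,72]),("br",[-90,-160,67],[66.5,-50,72])):
    q=s(lo,hi); r=cv2.minAreaRect(q[:,:2].astype(np.float32)); print(n,len(q),np.round(r[0],1),np.round(r[1],1),round(r[2],2),np.round(q.min(0),1),np.round(q.max(0),1))
q=s([-50,-30,22],[50,30,34]); c=np.linalg.lstsq(np.c_[q[:,:2],np.ones(len(q))],q[:,2],rcond=None)[0]; print("floor",np.round(np.degrees(c[:2]),2),np.median(q[:,2]))
q=get_image("side"); cv2.imwrite("pics/f.png",np.hstack([cv2.resize(p["frame"],(400,300)),cv2.resize(q["frame"][110:335,150:450],(400,300))]))
E
```

```text
tote 60-72 1512 [2.7 0.9] [129.1  91.4] 0.01 [-61.8 -44.8  60. ] [67.3 46.6 72. ]
uprights 2586 [3.  0.6] [ 35.1 129.9] 89.83 [-61.9 -17.1 125. ] [ 67.9  18.3 136.3]
bl 1557 [ 1.3 99.8] [129.4  91.7] 0.23 [-63.4  53.9  67. ] [ 66.1 145.6  71.1]
br 2819 [  1.5 -99.9] [130.   90.7] 0.01 [ -63.5 -145.2   67. ] [ 66.5 -54.5  71.9]
floor [ 0.09 -0.33] 27.253906146481768
```

View pics/f.png

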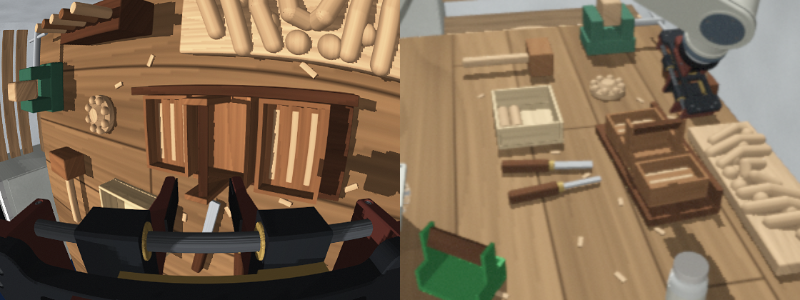

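The tote sits between the boxes (left panel 225,145): centred to within 1 mm, against the rail, level and released. The dowels are in the crate (right panel 520,115) and the bystanders appear unmoved. I'm handing the job in.

```bash
python3 -c "
from h import *
print(close_job())"
```

```text
the job is handed in; nothing more can be done
None
```

Job handed in at about 19 s: both dowels are in the crate, and the empty tote is level in the gap, against the rail, centred to within 1 mm and released.

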